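# Clamp the stake holder and rock the stuck stake free

## Task

A steel forming stake is stuck tight in the slot of its holder on the jeweller's bench. First swing the red-handled clamp fully down onto the holder's foot; then grip the stake by its head and rock it along its slot, towards the robot and away again, at least twice each way, with a light upward pull until it frees, without lifting or tipping the holder and without disturbing the other things on the bench. Finish still holding the stake in the gripper, still, roughly upright over the slot and just clear of the holder (about 1 cm, at most 3 cm of daylight below it), with the clamp left down.

Things in the scene. Friction and masses are not known exactly. Their poses are not given: they have to be found in the camera images.
- base: Blue fixed base plate, 10 mm thick, -105 to +115 in x, -65 to +100 in y. Origin at bench height (z = 0) under the centre of the holder's slot; x runs along the slot, away from the robot (yaw within 0.5 rad of world x), y left, z up. Nest walls to 20 mm height locate the holder with 1.5 mm play. The clamp stands on its left (+y) part.
- clamp (a joint): Clamp hinge angle q, rad. 0 = fully down (stop), bar level, rubber pad on the holder's foot; grows as the bar swings up; starts 0.6 to 1.1. From the hinge the bar points along (-cos q, 0, sin q) in base axes, so at 0 towards the robot; push it down from its upper, far side. Stays where left: friction 1.6 N m, about 12 N at the handle.
- clamp_hinge (a point): Hinge axis of the clamp (parallel to base y), at (72, 55, 42) mm in the base frame. Bar 12 wide, 10 thick, its centreline through the hinge; from 95 to 165 mm from the hinge it is a red round handle 18 in diameter.
- clamp_grip (a point): Point to push: on the upper surface of the red handle, 140 mm from the hinge (9 mm above the bar's centreline); moves with the bar.
- holder: Dark steel stake holder, 2 kg, loose in its nest, axes as the base. Block 90 (x) x 64 (y) x 50 tall, origin at the middle of its underside (10 mm above the bench), with a foot 46 x 40 x 20 tall on its +y side under the clamp. A brass jaw on the slot's +y side, sprung with about 40 N, pinches the stake's tang against the fixed -y side.
- mouth (a point): Middle of the slot's mouth, level with the holder's top, 50 mm above its underside, axes as the holder. Slot 40 long (x), 16 wide (y), 34 deep. Straight up the tang needs 40 to 55 N, which drags the holder along. While rocked along the slot about its middle (about 0.16 rad each way, moment about 1 N m) it creeps up a few mm a swing under 10 to 25 N.
- stake: Polished steel stake, 0.45 kg, origin at the middle of the underside of its tang, z up, x along the slot. Tang 30 (x) x 16 (y) x 40 tall, neck 22 x 16 x 14, head 36 (x) x 28 (y) x 36 tall (54 to 90 mm above the origin), low dome on top to 97.5 mm. Seated, its underside is 34 mm below the mouth. Grip the head across its 28 mm (y).
- stake_head (a point): Centre of the stake's head, 72 mm above the stake's origin.
- jar: Bystander, leave alone: clear jar with blue lid, 60 diameter, 65 tall, near the right (-y) side of the base. Origin under its centre.
- bangle: Bystander, leave alone: brass bangle lying flat, 68 outside diameter, 12 tall, by the far right (-y) side of the base. Origin under its centre.
- domeblock: Bystander, leave alone: brass doming block, 50 x 50 x 45 tall, near the left (+y) side of the base. Origin under its centre.
- flux: Bystander, leave alone: white bottle with black cap, 56 diameter, 130 tall. Origin under its centre.
- cup: Bystander, leave alone: blue ceramic cup, 72 diameter, 85 tall. Origin under its centre.
- spare: Bystander, leave alone: spare mushroom stake upright in a 50 x 50 mm wooden foot, 98 tall. Origin under its centre.
- hammer: Bystander, leave alone: hammer with wooden handle, about 280 long, lying on the bench. Origin under its centre at the middle of its length.
There are look-alikes about, which are no part of the job. Leave any brown or orange look-alike of the holder alone.

How it is judged:
On the way, in this order (a step that is already met when the one before it is completed fails the run):
1. clamp fully down on the holder's foot, stake still seated (value of joint clamp below 0.06 rad and z of stake in the frame of mouth below -0.028 m), for 0.2 s.
2. stake leaned towards the robot along its slot by more than 3.5 degrees, tang still in the slot (value of joint clamp below 0.08 rad and z of stake in the frame of mouth below -0.006 m and angle between stake's own z axis and vertical above 0.06 rad and x of stake_head in the frame of mouth below -0.0015 m), for 0.03 s.
3. stake then leaned the other way, away from the robot, by more than 3.5 degrees, tang still in the slot (value of joint clamp below 0.08 rad and z of stake in the frame of mouth below -0.006 m and angle between stake's own z axis and vertical above 0.06 rad and x of stake_head in the frame of mouth above 0.0015 m), for 0.03 s.
4. again: stake leaned towards the robot along its slot by more than 3.5 degrees, tang still in the slot (all of step 2), for 0.03 s.
5. again: stake then leaned the other way, away from the robot, by more than 3.5 degrees, tang still in the slot (all of step 3), for 0.03 s.
At the end, for the whole second after the job is handed in: The robot holds the stake in its fingers, at rest (below 20 mm/s), its underside 3 to 32 mm above the holder's top and within 25 mm of the slot's middle, within 0.3 rad of upright, touching neither holder nor base; the clamp is down (below 0.08 rad) and the holder sits level in its nest (value of joint clamp below 0.08 rad and z of stake in the frame of mouth between 0.003 and 0.032 m and horizontal distance between stake and mouth below 0.025 m and angle between stake's own z axis and vertical below 0.3 rad and contact force between the fingers and stake above 2 N and contact force between stake and holder below 0.2 N and contact force between stake and base below 0.2 N and linear speed of stake below 0.02 m/s and z of holder in the frame of base below 0.013 m and angle between holder's own z axis and vertical below 0.05 rad); the arm keeps its last pose, push and grip.
It fails at once if holder lifted more than 8 mm or tipped more than 7 degrees (z of holder in the frame of base above 0.018 m or angle between holder's own z axis and vertical above 0.12 rad).
It fails at once if a bystander moved more than 25 mm (distance of any of jar, bangle, domeblock, flux, cup, spare, hammer from where it was at the start of the episode above 0.025 m).
It also fails if it takes over 67 s, if anything falls off the work surface, if the arm or the gripper's body presses on something with over 40 N, if the wrist force passes 120 N, or if a joint passes its speed limit or range.

## Robot

A 6-joint arm with a two-finger parallel gripper is mounted at the origin on the work surface. World frame = base frame: x ahead of the robot, y to its left, z up, the work surface at z = 0. Lengths are in m, angles in rad, forces in N, time in s.
With the tool pointing down it reaches from about 0.35 to 0.8 m from the base axis. Payload 7.3 kg.
Tool frame: the origin (TCP) lies between the finger pads; the fingertips stand 19 mm ahead of it and the grasp point (between the pads) is the TCP (arm.tcp_to_tips is the distance from the TCP to the fingertips, in m); z points along the fingers, y is the line along which they close (so a half turn about z gives the same grasp; the last joint's range is limited). The gripper opens to 85 mm and grips with 20 to 120 N. Pads are 22 mm wide; open, the fingers measure 114 mm over their backs; the gripper's body (76 mm by 85 mm) begins 54 mm behind the grasp point. The pads swing forward as they close: fully open they stand 13 mm farther back than shut.
Start: joints at [0.996, 0.342, 1.524, -0, 1.275, -0.146], TCP at [0.218, 0.477, 0.25] pointing down, gripper open.
Joint ranges: [-2.53, 2.53], [-0.77, 2.02], [0.04, 2.7], [-1, 4.14], [0.28, 2.66], [-3.11, 3.11]. Speed limits (rad/s): [2.57, 2.57, 3.14, 3.14, 3.14, 3.14].

## Interface

Orientations are given as [roll, pitch, yaw] about the fixed x, y, z axes, in that order (R = Rz(yaw) Ry(pitch) Rx(roll)).
In Python, from workcell import status, imaging, hand_in, arm gives the robot as it stands.
- The arm moves only by the tool carry_out, never from a script. Its argument "steps" is a list of rows, each a list of 7 numbers: the turn, a rotation vector about the tool's x, y, z in rad, then the shift along the tool's x, y, z in m, then the finger opening in m, from 0 to 0.0854. A call has 1 to 5 rows; each row shifts and turns the commanded pose from where the row before left it, along the tool's axes as they then stand; what a row does not reach is not made up. A row lasts 1/10 s, in which the tool goes at most 50 mm and 8.59 degrees, less where a joint would pass 70% of its speed; a pose out of reach is approached as far as the arm can. A call with a gripper value outside its range is refused whole. The fingers move at their own pace and stop on an object; "grip_force" is the grip in N (left out, the last holds). Time passes only in rows, so rows that do not move let the fingers close. It gives the time, the measured TCP pose, the force, the opening and the grip force at its end, in the units of the state.
- status.state(): the state, without advancing time (a new reading comes with each control period).
- imaging.grab_frame(name): name is "scene" or "top" or "wrist"; returns the picture (420x560x3 uint8, red, green, blue); there is no depth.
- imaging.calibration(name): a dict with "K" (3x3 intrinsics, pixels), "T" (4x4, takes a point from camera to world coordinates). Camera axes: x right, y up, looking along -z (the intrinsics and any distortion apply to the point x, -y, -z); pixel columns grow to the right and rows downward; lengths in m; the calibration is good to about 2 mm. A picture is of the moment at which its call begins: read the wrist's pose just before it. calibration takes no time and is no camera call; for the wrist camera it gives the pose at the moment of the call.
- hand_in(): hands the job in; it is judged then, once.
The state is a dict: "time_s": time; "joints": joint angles; "joint_velocities": joint speeds; "tau": joint torques, N m; "ee_pos": TCP position; "ee_rot": TCP orientation; "contact_force": force on the tool from outside, world axes, zero at the start; "torque": the same for the moment, N m; "width": finger opening in m; "grasp_force": force on a finger pad.
Only numpy, scipy, OpenCV 4.12 (cv2) and the standard library are available. Lean on these libraries where they do the work, as an engineer would, in place of code of your own. Each camera call takes 0.05 s, during which the arm holds its last target. There are 200 camera calls.

## Working session

There is one attempt and no reset: what is moved stays moved. The work goes in short steps, Python scripts to look and compute and a tool call to move; the robot and the scene stay as the last step left them, time stands still between calls to the robot, and variables do not carry over. Pictures are saved under pics/ and viewed, at most 10 in all, crops included, and the job is handed in when it is done.

Besides the shell and the picture viewer there is one more tool, called after "Request:" as name([rows], argument=value, ...), one row to a line, values as JSON. carry_out: Moves the arm, as the interface text tells. Its arguments: {"type":"object","properties":{"steps":{"type":"array","items":{"type":"array","items":{"type":"number"}}},"grip_force":{"type":"number"}},"required":["steps"]}

```bash
mkdir -p pics; ls; python3 - <<'E'
from workcell import status, imaging, arm
import cv2,numpy as np
s=status.state();print(s)
for n in ("scene","top"):
    c=imaging.calibration(n);print(n,c)
    cv2.imwrite(f"pics/{n}0.png",imaging.grab_frame(n)[:,:,::-1])
E
```

```text
pics
{'time_s': 0.0, 'joints': array([ 9.95997161e-01,  3.42714330e-01,  1.52501252e+00, -2.91966950e-05,
        1.27537475e+00, -1.45977444e-01]), 'joint_velocities': array([-0.00056786, -0.00148914, -0.0023838 , -0.00089898, -0.0004009 ,
       -0.00066898]), 'tau': array([-1.00430654e-03, -4.33677042e+01, -2.46011603e+01, -2.58062946e-04,
        7.82230898e-03,  1.43360080e-05]), 'ee_pos': array([0.21807129, 0.47716653, 0.24963185]), 'ee_rot': array([-3.14009570e+00, -1.91868024e-04,  2.71277931e+00]), 'contact_force': array([-0.20167271, -0.05353755, -0.20964626]), 'torque': array([ 0.0383831 , -0.01535463, -0.0203075 ]), 'grasp_force': 0.0, 'width': 0.08543189766527907}
scene {'K': array([[437.426441  ,   0.        , 281.42010098],
       [  0.        , 437.426441  , 202.84325772],
       [  0.        ,   0.        ,   1.        ]]), 'T': array([[ 0.66170887, -0.63117063,  0.4046789 ,  0.98222846],
       [ 0.74971963,  0.55135361, -0.36596403, -0.38132489],
       [ 0.00786457,  0.54555736,  0.83803658,  0.95253019],
       [ 0.        ,  0.        ,  0.        ,  1.        ]])}
top {'K': array([[533.18666803,   0.        , 280.61430003],
       [  0.        , 533.18666803, 208.63852079],
       [  0.        ,   0.        ,   1.        ]]), 'T': array([[ 1.89368723e-03,  9.76138926e-01, -2.17138690e-01,
         2.54350956e-01],
       [-9.99998089e-01,  1.74319727e-03, -8.84600073e-04,
         6.86555004e-03],
       [-4.84976995e-04,  2.17139950e-01,  9.76140362e-01,
         1.55090405e+00],
       [ 0.00000000e+00,  0.00000000e+00,  0.00000000e+00,
         1.00000000e+00]])}
```

View pics/top0.png

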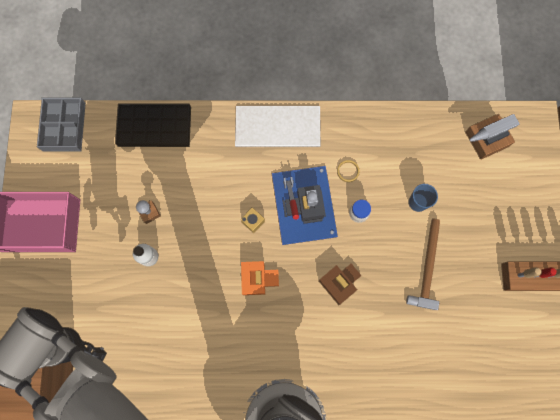

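View pics/scene0.png

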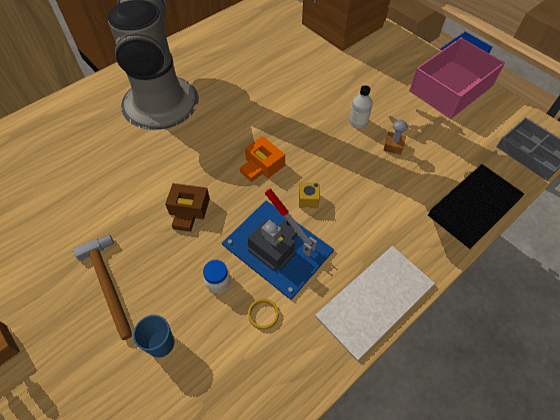

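The top view shows the blue base around (305,205), with the stake at (313,197), the red handle at (290,208) and the jar close on the right at (361,210). The scene view shows the same base at (277,250). Next I'll fit the base pose from its corners in both views.

```bash
cat > h.py <<'E'
import numpy as np,cv2
from workcell import status, imaging, arm
from scipy.spatial.transform import Rotation as R
def ray(n,px,c=None):
    c=c or imaging.calibration(n);K,T=c["K"],c["T"]
    d=np.linalg.inv(K)@np.array([px[0],px[1],1.]);d=T[:3,:3]@(d*[1,-1,-1]);return T[:3,3],d/np.linalg.norm(d)
def onz(n,px,z,c=None):
    o,d=ray(n,px,c);return o+d*(z-o[2])/d[2]
def proj(n,P,c=None):
    c=c or imaging.calibration(n);K,T=c["K"],c["T"]
    q=T[:3,:3].T@(np.asarray(P)-T[:3,3]);q=K@(q*[1,-1,-1]);return q[:2]/q[2]
def tri(a,b):
    (o1,d1),(o2,d2)=a,b
    t=np.linalg.lstsq(np.c_[d1,-d2],o2-o1,rcond=None)[0];return (o1+t[0]*d1+o2+t[1]*d2)/2,np.linalg.norm(o1+t[0]*d1-o2-t[1]*d2)
def big(m):
    n,l,s,c=cv2.connectedComponentsWithStats(m.astype(np.uint8));i=1+s[1:,4].argmax();return l==i
E
python3 - <<'E'
from h import *
for n,roi in (("top",(262,155,345,250)),("scene",(215,185,340,305))):
    im=cv2.imread(f"pics/{n}0.png");hsv=cv2.cvtColor(im,cv2.COLOR_BGR2HSV)
    x0,y0,x1,y1=roi;w=np.zeros(im.shape[:2],bool);w[y0:y1,x0:x1]=1
    b=big(w&(cv2.inRange(hsv,(105,130,50),(125,255,255))>0))
    pts=np.argwhere(b)[:,::-1]
    W=np.array([onz(n,p,.01)[:2] for p in pts],np.float32)
    (c,s,a)=cv2.minAreaRect(W);print(n,"rect",c,s,a,b.sum())
    hull=cv2.convexHull(pts.astype(np.int32));q=cv2.approxPolyDP(hull,6,True)[:,0];print(q.tolist(),[onz(n,p,.01)[:2].round(4).tolist() for p in q])
    r=big(w&((cv2.inRange(hsv,(0,150,60),(8,255,255))|cv2.inRange(hsv,(172,150,60),(180,255,255)))>0))
    pr=np.argwhere(r)[:,::-1];v=cv2.fitLine(pr.astype(np.float32),2,0,.01,.01).ravel();t=(pr-v[2:])@v[:2]
    print("red",(v[2:]+v[:2]*t.min()).round(1),(v[2:]+v[:2]*t.max()).round(1),r.sum())
    cv2.imwrite(f"pics/{n}c.png",cv2.resize(im[y0-5:y1+5,x0-5:x1+5],None,fx=5,fy=5,interpolation=2)[:600])
E
```

```text
top rect (0.609600305557251, -0.06089381128549576) (0.21450777351856232, 0.1593398004770279) 8.496073722839355 1845
[[336, 236], [283, 243], [273, 174], [324, 167]] [[0.5154, -0.154], [0.4944, 0.0011], [0.7037, 0.0313], [0.7259, -0.1222]]
red [292.3 200.1] [296.  218.2] 94Traceback (most recent call last):
  File "<stdin>", line 7, in <module>
  File "h.py", line 8, in onz
    o,d=ray(n,px,c);return o+d*(z-o[2])/d[2]
        ~~~^^^^^^^^
  File "h.py", line 5, in ray
    c=c or imaging.calibration(n);K,T=c["K"],c["T"]
           ~~~~~~~~~~~~~~~~~~~^^^
ValueError: time passes only in moves, steps and waits
```

View pics/topc.png

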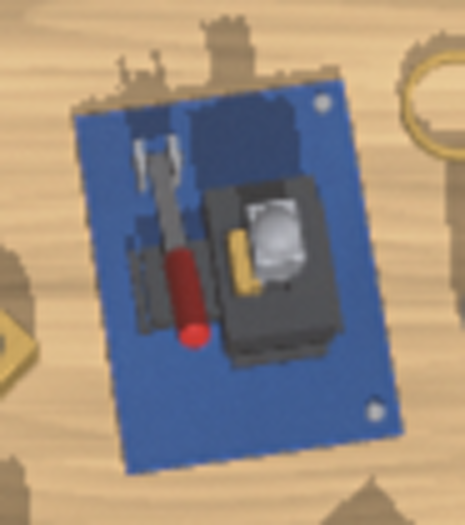

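```bash
python3 - <<'E'
from h import *
C={n:imaging.calibration(n) for n in("top","scene")}
n="scene";x0,y0,x1,y1=(215,185,340,305)
im=cv2.imread(f"pics/{n}0.png");hsv=cv2.cvtColor(im,cv2.COLOR_BGR2HSV)
w=np.zeros(im.shape[:2],bool);w[y0:y1,x0:x1]=1
b=big(w&(cv2.inRange(hsv,(105,130,50),(125,255,255))>0))
pts=np.argwhere(b)[:,::-1]
W=np.array([onz(n,p,.01,C[n])[:2] for p in pts],np.float32);print(cv2.minAreaRect(W))
r=big(w&((cv2.inRange(hsv,(0,150,60),(8,255,255))|cv2.inRange(hsv,(172,150,60),(180,255,255)))>0))
pr=np.argwhere(r)[:,::-1];v=cv2.fitLine(pr.astype(np.float32),2,0,.01,.01).ravel();t=(pr-v[2:])@v[:2]
ends=[v[2:]+v[:2]*t.min(),v[2:]+v[:2]*t.max()];print("red",ends)
te=[np.array([292.3,200.1]),np.array([296,218.2])]
for a in te:
  for e in ends:
    P,g=tri(ray("top",a,C["top"]),ray(n,e,C[n]));print(P.round(4),round(g,4))
yaw=np.deg2rad(8.5);c=np.array([.6096,-.0609]);Rm=np.array([[np.cos(yaw),-np.sin(yaw)],[np.sin(yaw),np.cos(yaw)]])
o=c-Rm@[.005,.0175];print("origin",o,yaw)
def wp(p):return np.r_[o+Rm@np.array(p[:2]),p[2]]
for p in ((.072,.055,.042),(0,0,.098),(0,0,.1235),(.018,.014,.116)):
  print(p,wp(p).round(4),proj("top",wp(p),C["top"]).round(1),proj(n,wp(p),C[n]).round(1))
for q in np.arange(.5,1.2,.1):
  for d in(.095,.165):print(round(q,1),d,proj("top",wp((.072-d*np.cos(q),.055,.042+d*np.sin(q))),C["top"]).round(1),proj(n,wp((.072-d*np.cos(q),.055,.042+d*np.sin(q))),C[n]).round(1))
cv2.imwrite("pics/sc.png",cv2.resize(im[y0-5:y1+5,x0-5:x1+5],None,fx=4.5,fy=4.5,interpolation=2))
E
```

```text
((0.6139039993286133, -0.060046061873435974), (0.21878674626350403, 0.1648033857345581), 8.441083908081055)
red [array([266.83165141, 190.13202189]), array([285.72104828, 214.21876173])]
[ 0.5735 -0.0351  0.1853] 0.0292
[ 0.6013 -0.0239  0.1029] 0.0012
[ 0.5426 -0.0315  0.1421] 0.0044
[ 0.5703 -0.0201  0.0557] 0.0386
origin [ 0.60724159 -0.07894682] 0.14835298641951802
(0.072, 0.055, 0.042) [ 0.6703 -0.0139  0.042 ] [288.2 181.9] [307.9 244.4]
(0, 0, 0.098) [ 0.6072 -0.0789  0.098 ] [311.7 198.4] [268.8 230.9]
(0, 0, 0.1235) [ 0.6072 -0.0789  0.1235] [312.2 196.2] [268.6 225.2]
(0.018, 0.014, 0.116) [ 0.623  -0.0624  0.116 ] [306.1 191.3] [279.  227.3]
0.5 0.095 [292.8 205.9] [280.8 214.6]
0.5 0.165 [296.5 224.9] [260.5 192.2]
0.6 0.095 [292.6 203.5] [282.4 213.9]
0.6 0.165 [296.2 220.8] [263.1 190.8]
0.7 0.095 [292.4 200.9] [284.4 213.6]
0.7 0.165 [295.7 216.2] [266.3 189.8]
0.8 0.095 [292.1 198.1] [286.6 213.5]
0.8 0.165 [295.2 211.2] [270.  189.4]
0.9 0.095 [291.8 195.1] [289.1 213.8]
0.9 0.165 [294.6 205.9] [274.3 189.6]
1.0 0.095 [291.4 191.9] [291.9 214.4]
1.0 0.165 [294.  200.2] [279.  190.3]
1.1 0.095 [291.  188.7] [294.8 215.4]
1.1 0.165 [293.2 194.2] [284.2 191.7]
```

View pics/sc.png

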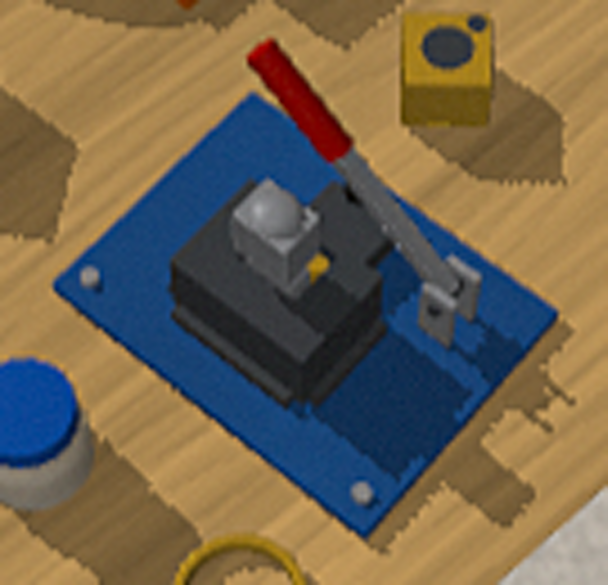

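The top crop shows the clamp hinge at upper left of the base, the red handle raised over the foot, and the stake seated with its brass jaw on the left. The clamp reads q ≈ 0.67, the base origin ≈ (0.610, -0.079) and the yaw ≈ 0.148. I'll turn the tool to the base axes and go above the handle with the fingers shut.

Request:
carry_out([
  [0,0,-0.1155,0,0,0,0],
  [0,0,-0.1155,0,0,0,0],
  [0,0,-0.1155,0,0,0,0],
  [0,0,-0.1155,0,0,0,0],
  [0,0,-0.1155,0,0,0,0],
])

```text
time_s: 0.6
ee_pos: [0.2181, 0.4773, 0.2499]
ee_rot: [-3.141, -0.001, -2.988]
contact_force: [0.4, 1.2, 0.4]
width: 0.0123
grasp_force: 0.0
```

Request:
carry_out([
  [0,0,0,-0.02,-0.042,0,0],
  [0,0,0,-0.02,-0.042,0,0],
  [0,0,0,-0.02,-0.042,0,0],
  [0,0,0,-0.02,-0.042,0,0],
  [0,0,0,-0.02,-0.042,0,0],
])

```text
time_s: 1.1
ee_pos: [0.3488, 0.283, 0.2501]
ee_rot: [-3.142, -0.0, -2.992]
contact_force: [2.1, 0.6, 0.3]
width: 0.0002
grasp_force: 0.0
```

Request:
carry_out([
  [0,0,0,-0.02,-0.042,0,0],
  [0,0,0,-0.02,-0.042,0,0],
  [0,0,0,-0.02,-0.042,0,0],
  [0,0,0,-0.02,-0.042,0,0],
  [0,0,0,-0.02,-0.042,0,0],
])

```text
time_s: 1.6
ee_pos: [0.4789, 0.0899, 0.2501]
ee_rot: [3.141, -0.0, -2.993]
contact_force: [1.3, 0.4, -0.4]
width: -0.0003
grasp_force: 0.0
```

Request:
carry_out([
  [0,0,0,-0.018,-0.0325,0,0],
  [0,0,0,-0.018,-0.0325,0,0],
  [0,0,0,-0.018,-0.0325,0,0],
  [0,0,0,-0.018,-0.0325,0,0],
  [0,0,0,0,0,0,0],
])

```text
time_s: 2.1
ee_pos: [0.5705, -0.0297, 0.2492]
ee_rot: [-3.141, -0.0, -2.997]
contact_force: [-0.2, 0.9, -0.2]
width: -0.0
grasp_force: 0.0
```

```bash
python3 - <<'E'
from h import *
print(status.state()["ee_pos"],status.state()["contact_force"])
a=imaging.grab_frame("wrist");b=imaging.grab_frame("top")
cv2.imwrite("pics/w1.png",a[:,:,::-1])
print(imaging.calibration("wrist"))
E
```

```text
[ 0.57049947 -0.02973869  0.24918061] [-0.18135679  0.87850266 -0.23786731]
{'K': array([[349.27738769,   0.        , 276.46765308],
       [  0.        , 349.27738769, 209.69026489],
       [  0.        ,   0.        ,   1.        ]]), 'T': array([[-0.14677476, -0.95502515, -0.25765118,  0.5036262 ],
       [ 0.98916813, -0.14120989, -0.04007712, -0.03713746],
       [ 0.00189176, -0.26074264,  0.96540649,  0.37193208],
       [ 0.        ,  0.        ,  0.        ,  1.        ]])}
```

View pics/w1.png

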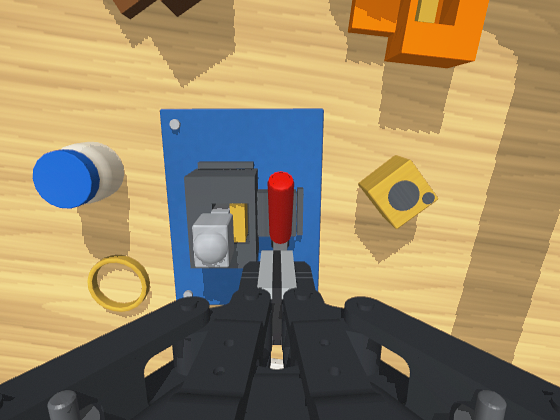

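The wrist view shows the red handle at (281,205) in line with the fingers, the stake dome at (210,247), and the base edges square to the image, so the yaw is good. Now I'll push the handle down along its arc.

Request:
carry_out([
  [0,0,0,0,0,0.04,0],
  [0,0,0,0,0,0.035,0],
  [0,0,0,0.004,0,0.01,0],
  [0,0,0,0.005,0,0.008,0],
  [0,0,0,0.005,0,0.008,0],
])

```text
time_s: 2.7
ee_pos: [0.5559, -0.0269, 0.152]
ee_rot: [-3.141, 0.005, -2.992]
contact_force: [-1.1, 3.2, 12.8]
width: 0.0003
grasp_force: 4.9
```

Request:
carry_out([
  [0,0,0,0.005,0,0.01,0],
  [0,0,0,0.005,0,0.01,0],
  [0,0,0,0.004,0,0.01,0],
  [0,0,0,0.003,0,0.01,0],
  [0,0,0,0.002,0,0.01,0],
])

```text
time_s: 3.2
ee_pos: [0.5362, -0.0304, 0.1018]
ee_rot: [-3.141, 0.002, -2.992]
contact_force: [-3.4, -0.9, 10.7]
width: -0.0
grasp_force: 5.0
```

Request:
carry_out([
  [0,0,0,0.002,0,0.01,0],
  [0,0,0,0.001,0,0.01,0],
  [0,0,0,0,0,0.007,0],
  [0,0,0,0,0,0.004,0],
  [0,0,0,0,0,0,0],
])

```text
time_s: 3.7
ee_pos: [0.5322, -0.0309, 0.0699]
ee_rot: [-3.141, -0.001, -2.992]
contact_force: [-1.6, 1.3, 3.5]
width: 0.0002
grasp_force: 1.4
```

Request:
carry_out([
  [0,0,0,0,0,0.002,0],
  [0,0,0,0,0,0.002,0],
  [0,0,0,0,0,0.001,0],
  [0,0,0,0,0,0,0],
])

```text
time_s: 4.1
ee_pos: [0.5326, -0.031, 0.0691]
ee_rot: [-3.14, 0.001, -2.991]
contact_force: [-15.5, 0.6, 42.8]
width: -0.0003
grasp_force: 21.6
```

The clamp is on its stop. I'll back straight up and look.

Request:
carry_out([
  [0,0,0,0,0,-0.035,0],
  [0,0,0,0,0,-0.045,0],
  [0,0,0,0,-0.02,-0.045,0.03],
  [0,0,0,0,-0.02,-0.045,0.06],
  [0,0,0,0,0,0,0.06],
])

```text
time_s: 4.6
ee_pos: [0.5419, -0.0728, 0.2413]
ee_rot: [-3.135, 0.013, -2.993]
contact_force: [-0.0, 0.2, 0.4]
width: 0.0431
grasp_force: 0.0
```

```bash
python3 - <<'E'
from h import *
c=imaging.calibration("wrist");s=status.state();print(s["ee_pos"],s["ee_rot"])
a=imaging.grab_frame("wrist")[:,:,::-1].copy()
np.savez("w2.npz",K=c["K"],T=c["T"]);cv2.imwrite("pics/w2.png",a)
hsv=cv2.cvtColor(a,cv2.COLOR_BGR2HSV)
b=big(cv2.inRange(hsv,(105,130,50),(125,255,255)));p=np.argwhere(b)[:,::-1]
W=np.array([onz("wrist",q,.01,c)[:2] for q in p],np.float32);print(cv2.minAreaRect(W))
r=big((cv2.inRange(hsv,(0,150,60),(8,255,255))|cv2.inRange(hsv,(172,150,60),(180,255,255)))>0)
p=np.argwhere(r)[:,::-1];print("red",p.min(0),p.max(0))
E
```

```text
[ 0.54193938 -0.07278776  0.24133049] [-3.13519826  0.01308713 -2.99344732]
((0.611713171005249, -0.059861741960048676), (0.2171473354101181, 0.16274487972259521), 8.507722854614258)
red [311 157] [331 230]
```

View pics/w2.png

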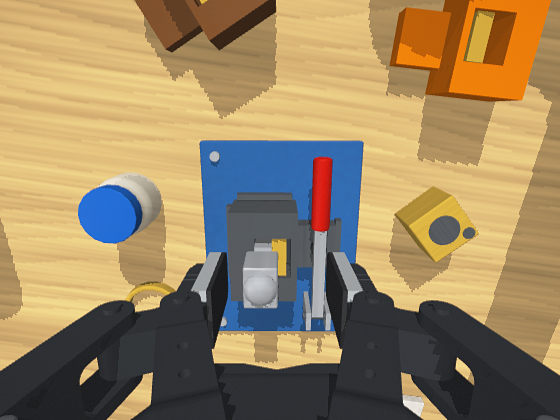

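The clamp is down (red handle at (321,195)) and the dome is at about (261,290). Checking the head's position from the pixels.

```bash
python3 - <<'E'
from h import *
c=dict(np.load("w2.npz"))
print(onz("w",(261,290),.1215,c),onz("w",(261.5,253),.08,c))
a=cv2.imread("pics/w2.png");g=a[240:312,238:290].astype(int)
for r in (258,266,272,290): print(r,a[r,236:290].mean(1).astype(int).tolist())
for o in((.610,-.078),):
  Rm=R.from_euler("z",.148).as_matrix()
  for p in((-.018,.014,.116),(-.018,-.014,.116),(-.018,.014,.08),(-.018,-.014,.08),(0,0,.1235)):print(p,proj("w",np.r_[o,0]+Rm@p,c).round(1))
E
```

```text
[ 0.60902302 -0.07623127  0.1215    ] [ 0.59631307 -0.0795438   0.08      ]
258 [91, 90, 92, 91, 91, 91, 91, 89, 92, 153, 149, 151, 149, 151, 150, 150, 149, 149, 149, 148, 147, 147, 146, 149, 149, 149, 150, 151, 152, 154, 154, 154, 155, 153, 151, 152, 153, 151, 151, 151, 138, 123, 125, 156, 155, 154, 154, 153, 155, 157, 112, 61, 67, 64]
266 [93, 91, 92, 92, 92, 90, 90, 142, 146, 151, 150, 151, 150, 149, 149, 149, 148, 148, 147, 148, 147, 148, 149, 148, 149, 150, 151, 151, 152, 155, 155, 155, 156, 152, 152, 153, 152, 152, 152, 152, 136, 118, 157, 155, 155, 154, 155, 154, 156, 160, 94, 75, 79, 74]
272 [92, 92, 93, 93, 91, 91, 98, 174, 180, 178, 178, 177, 177, 177, 176, 177, 177, 179, 180, 181, 182, 184, 184, 185, 188, 186, 184, 181, 182, 183, 183, 181, 181, 180, 181, 179, 180, 180, 180, 184, 160, 123, 156, 155, 155, 155, 154, 155, 155, 160, 91, 75, 77, 78]
290 [91, 92, 91, 92, 91, 91, 93, 148, 168, 175, 183, 191, 199, 201, 199, 199, 196, 196, 193, 192, 190, 190, 191, 191, 190, 188, 186, 183, 182, 180, 179, 177, 175, 174, 173, 168, 161, 154, 147, 142, 134, 114, 89, 90, 91, 90, 91, 90, 91, 91, 91, 91, 91, 90]
(-0.018, 0.014, 0.116) [276.8 266.4]
(-0.018, -0.014, 0.116) [240.5 266.3]
(-0.018, 0.014, 0.08) [277.  248.5]
(-0.018, -0.014, 0.08) [244.8 248.4]
(0, 0, 0.1235) [258.4 292.1]
```

Request:
carry_out([
  [0,0,0,-0.034,-0.0075,0,0.06],
  [0,0,0,-0.034,-0.0075,0,0.06],
  [0,0,0,0,0,0,0.06],
  [0,0,0,0,0,0,0.06],
  [0,0,0,0,0,0,0.06],
], grip_force=40)

```text
time_s: 5.15
ee_pos: [0.6073, -0.075, 0.2328]
ee_rot: [3.141, -0.002, -2.992]
contact_force: [0.2, 0.1, 0.7]
width: 0.0599
grasp_force: 0.0
```

Request:
carry_out([
  [0,0,0,-0.0033,-0.003,0.04,0.06],
  [0,0,0,0,0,0.045,0.06],
  [0,0,0,0,0,0.035,0.06],
  [0,0,0,0,0,0.014,0.06],
  [0,0,0,0,0,0,0.06],
])

```text
time_s: 5.65
ee_pos: [0.6107, -0.0778, 0.098]
ee_rot: [3.14, -0.004, -2.993]
contact_force: [-0.0, -0.6, 0.8]
width: 0.06
grasp_force: 0.0
```

```bash
python3 - <<'E'
from h import *
s=status.state();print(s["ee_pos"],s["contact_force"],s["torque"])
a=imaging.grab_frame("wrist")[:,:,::-1];b=imaging.grab_frame("scene")[:,:,::-1]
b=cv2.resize(b[180:290,220:330],None,fx=3.8,fy=3.8,interpolation=2)
cv2.imwrite("pics/w3.png",np.hstack([cv2.resize(a[120:420,80:460],(530,418)),b[:418,:268]]))
E
```

```text
[ 0.61073825 -0.07784807  0.09795918] [-0.04883942 -0.64663408  0.84334717] [-0.0479895   0.00987587  0.06254859]
```

View pics/w3.png

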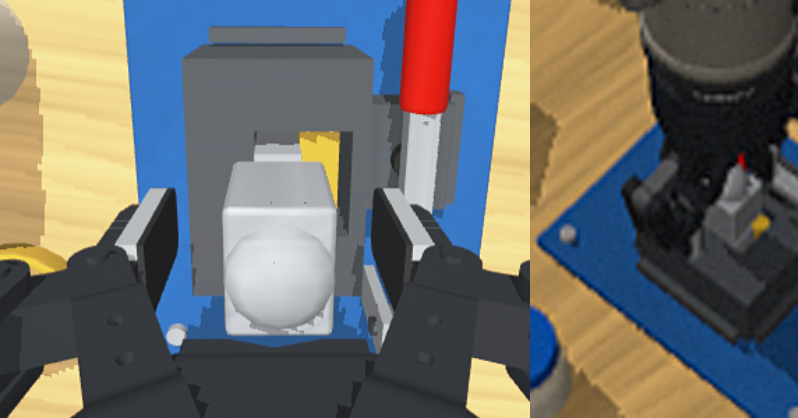

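The head (277,250) sits centred between the pads, so I'll close.

Request:
carry_out([
  [0,0,0,0,0,0,0.03],
  [0,0,0,0,0,0,0.02],
  [0,0,0,0,0,0,0.02],
  [0,0,0,0,0,0,0.02],
], grip_force=100)

```text
time_s: 6.15
ee_pos: [0.6129, -0.0768, 0.1015]
ee_rot: [3.141, 0.003, -2.993]
contact_force: [-2.1, 6.5, 8.1]
width: 0.0268
grasp_force: 99.0
```

Request:
carry_out([
  [0,-0.028,0,0.0016,0,-0.0006,0.02],
  [0,-0.028,0,0.0016,0,-0.0006,0.02],
  [0,-0.028,0,0.0016,0,-0.0006,0.02],
  [0,-0.028,0,0.0016,0,-0.0006,0.02],
  [0,0,0,0,0,0,0.02],
])

```text
time_s: 6.65
ee_pos: [0.6055, -0.078, 0.1025]
ee_rot: [3.14, 0.114, -2.993]
contact_force: [1.9, 6.9, 0.3]
width: 0.0268
grasp_force: 98.3
```

Request:
carry_out([
  [0,-0.025,0,0.0014,0,-0.001,0.02],
  [0,0,0,0,0,-0.0008,0.02],
  [0,0,0,0,0,0,0.02],
])

```text
time_s: 6.95
ee_pos: [0.6038, -0.0782, 0.1027]
ee_rot: [3.14, 0.136, -2.993]
contact_force: [2.4, 5.6, -7.0]
width: 0.0265
grasp_force: 99.6
```

```bash
python3 - <<'E'
from h import *
s=status.state();print(s["ee_pos"],s["ee_rot"],s["contact_force"],s["torque"])
a=imaging.grab_frame("wrist")[:,:,::-1];b=imaging.grab_frame("scene")[:,:,::-1]
b=cv2.resize(b[180:290,220:330],None,fx=3.8,fy=3.8,interpolation=2)
cv2.imwrite("pics/w4.png",np.hstack([cv2.resize(a[120:420,80:460],(530,418)),b[:418,:268]]))
E
```

```text
[ 0.60381714 -0.07821894  0.10270293] [ 3.13972176  0.13617481 -2.99283546] [ 2.44485074  5.62019775 -7.03954745] [ 0.44973397  0.22185572 -0.01709708]
```

View pics/w4.png

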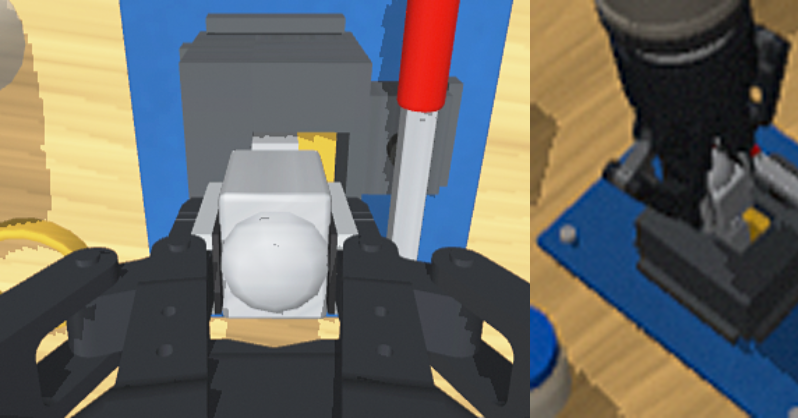

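The stake leans with the gripper towards the robot (head at (272,240) still square between the pads). Now I'll swing away.

Request:
carry_out([
  [0,0.0275,0,-0.0016,0.0007,-0.0003,0.02],
  [0,0.0275,0,-0.0016,0,-0.0003,0.02],
  [0,0.0275,0,-0.0016,0,-0.0003,0.02],
  [0,0.0275,0,-0.0016,0,-0.0003,0.02],
  [0,0.0275,0,-0.0016,0,-0.0003,0.02],
])

```text
time_s: 7.55
ee_pos: [0.6111, -0.077, 0.1035]
ee_rot: [3.14, -0.004, -2.993]
contact_force: [0.8, 2.2, -15.2]
width: 0.027
grasp_force: 99.1
```

Request:
carry_out([
  [0,0.0275,0,-0.0016,0,0,0.02],
  [0,0.0275,0,-0.0016,0,0,0.02],
  [0,0.0275,0,-0.0016,0,0,0.02],
  [0,0.0275,0,-0.0016,0,0,0.02],
  [0,0,0,0,0,0,0.02],
])

```text
time_s: 8.05
ee_pos: [0.6176, -0.076, 0.1033]
ee_rot: [3.14, -0.114, -2.992]
contact_force: [-1.5, 2.5, -12.3]
width: 0.0268
grasp_force: 99.6
```

Request:
carry_out([
  [0,0.025,0,-0.0015,0,-0.0005,0.02],
  [0,0,0,0,0,0,0.02],
  [0,-0.035,0,0.002,0,-0.0004,0.02],
  [0,-0.035,0,0.002,0,-0.0004,0.02],
  [0,-0.035,0,0.002,0,-0.0004,0.02],
])

```text
time_s: 8.55
ee_pos: [0.6127, -0.0767, 0.1049]
ee_rot: [3.14, -0.031, -2.993]
contact_force: [3.3, 2.8, -23.9]
width: 0.0269
grasp_force: 100.3
```

Request:
carry_out([
  [0,-0.035,0,0.002,0,-0.0003,0.02],
  [0,-0.035,0,0.002,0,-0.0003,0.02],
  [0,-0.035,0,0.002,0,-0.0003,0.02],
  [0,-0.035,0,0.002,0,-0.0003,0.02],
  [0,-0.035,0,0.002,0,-0.0003,0.02],
])

```text
time_s: 9.05
ee_pos: [0.6021, -0.0782, 0.1061]
ee_rot: [3.14, 0.142, -2.993]
contact_force: [3.9, 4.1, -21.9]
width: 0.0269
grasp_force: 100.4
```

Request:
carry_out([
  [0,0,0,0,0,0,0.02],
  [0,0.037,0,-0.0022,0,0,0.02],
  [0,0.037,0,-0.0022,0,-0.0002,0.02],
  [0,0.037,0,-0.0022,0,-0.0002,0.02],
  [0,0.037,0,-0.0022,0,-0.0002,0.02],
])

```text
time_s: 9.55
ee_pos: [0.6106, -0.077, 0.1077]
ee_rot: [3.14, -0.01, -2.993]
contact_force: [-1.8, 2.5, -21.1]
width: 0.0267
grasp_force: 101.3
```

Request:
carry_out([
  [0,0.037,0,-0.0022,0,-0.0002,0.02],
  [0,0.037,0,-0.0022,0,-0.0002,0.02],
  [0,0.037,0,-0.0022,0,-0.0002,0.02],
  [0,0.037,0,-0.0022,0,-0.0002,0.02],
  [0,0,0,0,0,0,0.02],
])

```text
time_s: 10.05
ee_pos: [0.6198, -0.0756, 0.1078]
ee_rot: [3.14, -0.157, -2.992]
contact_force: [-4.7, 2.6, -17.9]
width: 0.0269
grasp_force: 101.4
```

```bash
python3 - <<'E'
from h import *
s=status.state();print(s["ee_pos"],s["ee_rot"],s["contact_force"],s["torque"])
a=imaging.grab_frame("wrist")[:,:,::-1];b=imaging.grab_frame("scene")[:,:,::-1]
b=cv2.resize(b[180:290,220:330],None,fx=3.8,fy=3.8,interpolation=2)
cv2.imwrite("pics/w5.png",np.hstack([cv2.resize(a[120:420,80:460],(530,418)),b[:418,:268]]))
E
```

```text
[ 0.61983981 -0.07564839  0.10778674] [ 3.13958957 -0.15711411 -2.99222522] [ -4.71052776   2.63052048 -17.9401856 ] [ 0.11742432  0.08998278 -0.00626563]
```

View pics/w5.png

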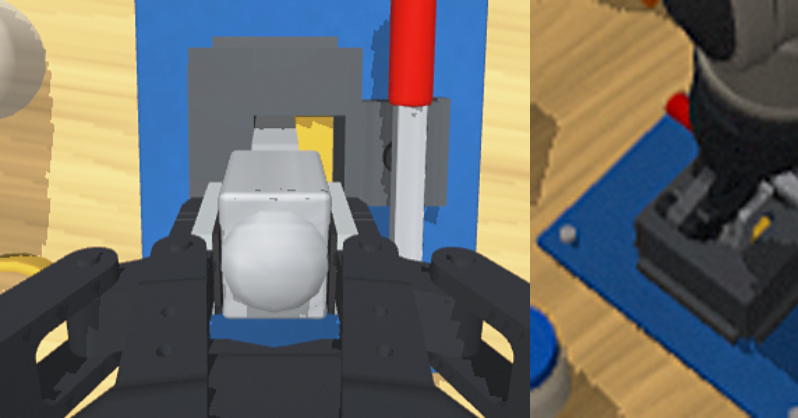

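The head (272,240) has stayed fixed in the pads, leaning away, and two swings each way are done. I'll keep rocking until it frees.

Request:
carry_out([
  [0,-0.0375,0,0.0021,0,-0.0006,0.02],
  [0,-0.0375,0,0.0021,0,-0.0006,0.02],
  [0,-0.0375,0,0.0021,0,-0.0005,0.02],
  [0,-0.0375,0,0.0021,0,-0.0005,0.02],
  [0,-0.0375,0,0.0021,0,-0.0005,0.02],
])

```text
time_s: 10.65
ee_pos: [0.6086, -0.0773, 0.1108]
ee_rot: [3.139, 0.032, -2.993]
contact_force: [0.6, 2.5, -27.7]
width: 0.0266
grasp_force: 100.4
```

Request:
carry_out([
  [0,-0.0375,0,0.0021,0,-0.0005,0.02],
  [0,-0.0375,0,0.0021,0,-0.0005,0.02],
  [0,-0.0375,0,0.0021,0,-0.0005,0.02],
  [0,0.0375,0,-0.0021,0,-0.0003,0.02],
  [0,0.0375,0,-0.0021,0,-0.0003,0.02],
])

```text
time_s: 11.15
ee_pos: [0.6056, -0.0776, 0.1129]
ee_rot: [3.139, 0.065, -2.994]
contact_force: [-0.7, 3.7, -27.6]
width: 0.0266
grasp_force: 101.0
```

Request:
carry_out([
  [0,0.0375,0,-0.0021,0,-0.0004,0.02],
  [0,0.0375,0,-0.0021,0,-0.0004,0.02],
  [0,0.0375,0,-0.0021,0,-0.0004,0.02],
  [0,0.0375,0,-0.0021,0,-0.0004,0.02],
  [0,0.0375,0,-0.0021,0,-0.0004,0.02],
])

```text
time_s: 11.65
ee_pos: [0.6173, -0.0759, 0.1147]
ee_rot: [3.139, -0.12, -2.993]
contact_force: [-1.6, 3.1, -28.7]
width: 0.0271
grasp_force: 100.9
```

Request:
carry_out([
  [0,0.03,0,-0.0018,0,-0.0002,0.02],
  [0,-0.0375,0,0.0022,0,-0.0004,0.02],
  [0,-0.0375,0,0.0022,0,-0.0004,0.02],
  [0,-0.0375,0,0.0022,0,-0.0004,0.02],
  [0,-0.0375,0,0.0022,0,-0.0004,0.02],
])

```text
time_s: 12.15
ee_pos: [0.6106, -0.0772, 0.1172]
ee_rot: [3.14, 0.003, -2.993]
contact_force: [0.8, 1.4, -27.3]
width: 0.0263
grasp_force: 101.0
```

Request:
carry_out([
  [0,-0.0375,0,0.0022,0,-0.0004,0.02],
  [0,-0.0375,0,0.0022,0,-0.0004,0.02],
  [0,-0.0375,0,0.0022,0,-0.0004,0.02],
  [0,-0.0375,0,0.0022,0,-0.0004,0.02],
  [0,0.0375,0,-0.0022,0,-0.0004,0.02],
])

```text
time_s: 12.65
ee_pos: [0.6021, -0.0784, 0.1193]
ee_rot: [3.139, 0.113, -2.994]
contact_force: [2.0, 2.4, -31.7]
width: 0.0268
grasp_force: 100.6
```

Request:
carry_out([
  [0,0.0375,0,-0.0022,0,-0.0004,0.02],
  [0,0.0375,0,-0.0022,0,-0.0004,0.02],
  [0,0.0375,0,-0.0022,0,-0.0004,0.02],
  [0,0.0375,0,-0.0022,0,-0.0004,0.02],
  [0,0.0375,0,-0.0022,0,-0.0004,0.02],
])

```text
time_s: 13.15
ee_pos: [0.6149, -0.0765, 0.1216]
ee_rot: [3.139, -0.075, -2.993]
contact_force: [0.3, 2.0, -28.2]
width: 0.0266
grasp_force: 101.0
```

Request:
carry_out([
  [0,0.0375,0,-0.0022,0,-0.0003,0.02],
  [0,0.0375,0,-0.0022,0,-0.0003,0.02],
  [0,-0.0375,0,0.0022,0,-0.0004,0.02],
  [0,-0.0375,0,0.0022,0,-0.0004,0.02],
  [0,-0.0375,0,0.0022,0,-0.0004,0.02],
])

```text
time_s: 13.65
ee_pos: [0.6131, -0.077, 0.1238]
ee_rot: [3.14, -0.034, -2.993]
contact_force: [0.6, 1.3, -27.3]
width: 0.0265
grasp_force: 101.1
```

Request:
carry_out([
  [0,-0.0375,0,0.0022,0,-0.0004,0.02],
  [0,-0.0375,0,0.0022,0,-0.0004,0.02],
  [0,-0.0375,0,0.0022,0,-0.0004,0.02],
  [0,-0.0375,0,0.0022,0,-0.0004,0.02],
  [0,-0.0375,0,0.0022,0,-0.0004,0.02],
])

```text
time_s: 14.15
ee_pos: [0.6009, -0.0788, 0.1254]
ee_rot: [3.14, 0.151, -2.993]
contact_force: [-0.5, 1.7, -26.0]
width: 0.0266
grasp_force: 101.4
```

Request:
carry_out([
  [0,0.0375,0,-0.0022,0,-0.0004,0.02],
  [0,0.0375,0,-0.0022,0,-0.0004,0.02],
  [0,0.0375,0,-0.0022,0,-0.0004,0.02],
  [0,0.0375,0,-0.0022,0,-0.0003,0.02],
  [0,0.0375,0,-0.0022,0,-0.0003,0.02],
])

```text
time_s: 14.65
ee_pos: [0.6127, -0.0769, 0.1282]
ee_rot: [3.14, -0.037, -2.993]
contact_force: [-0.5, 1.8, -27.1]
width: 0.0268
grasp_force: 101.2
```

Request:
carry_out([
  [0,0.0375,0,-0.0022,0,-0.0003,0.02],
  [0,0.0375,0,-0.0022,0,-0.0003,0.02],
  [0,0.0375,0,-0.0022,0,-0.0003,0.02],
  [0,-0.0375,0,0.0022,0,-0.0004,0.02],
  [0,-0.0375,0,0.0022,0,-0.0004,0.02],
])

```text
time_s: 15.15
ee_pos: [0.6178, -0.0765, 0.1334]
ee_rot: [3.141, -0.064, -2.993]
contact_force: [-3.9, 7.3, -2.4]
width: 0.0267
grasp_force: 110.5
```

Request:
carry_out([
  [0,-0.0375,0,0.0022,0,-0.0004,0.02],
  [0,-0.0375,0,0.0022,0,-0.0004,0.02],
  [0,-0.0375,0,0.0022,0,-0.0004,0.02],
  [0,-0.0375,0,0.0022,0,-0.0004,0.02],
  [0,-0.0375,0,0.0022,0,-0.0004,0.02],
])

```text
time_s: 15.65
ee_pos: [0.6067, -0.0783, 0.1367]
ee_rot: [-3.141, 0.125, -2.993]
contact_force: [-1.5, 2.3, -7.8]
width: 0.0268
grasp_force: 120.2
```

Request:
carry_out([
  [0,-0.0375,0,0.0022,0,-0.0004,0.02],
  [0,0.0375,0,-0.0022,0,-0.0004,0.02],
  [0,0.0375,0,-0.0022,0,-0.0004,0.02],
  [0,0.0375,0,-0.0022,0,-0.0003,0.02],
  [0,0.0375,0,-0.0022,0,-0.0003,0.02],
])

```text
time_s: 16.15
ee_pos: [0.6134, -0.0784, 0.1394]
ee_rot: [-3.139, 0.01, -2.993]
contact_force: [-0.7, -0.2, -4.5]
width: 0.0264
grasp_force: 105.0
```

It's free (only its weight is left). I'll lift to about 1 cm clear and settle.

Request:
carry_out([
  [0,0,0,0.002,0,-0.004,0.02],
  [0,0,0,0,0,-0.003,0.02],
  [0,0,0,0,0,0,0.02],
  [0,0,0,0,0,0,0.02],
  [0,0,0,0,0,0,0.02],
])

```text
time_s: 16.65
ee_pos: [0.61, -0.078, 0.1437]
ee_rot: [-3.142, 0.007, -2.993]
contact_force: [-1.1, 0.1, -4.5]
width: 0.0269
grasp_force: 104.9
```

```bash
python3 - <<'E'
from h import *
s=status.state();print(s["ee_pos"],s["ee_rot"],s["contact_force"],s["joint_velocities"])
a=imaging.grab_frame("wrist")[:,:,::-1];b=imaging.grab_frame("scene")[:,:,::-1]
b=cv2.resize(b[180:290,220:330],None,fx=3.8,fy=3.8,interpolation=2)
cv2.imwrite("pics/w6.png",np.hstack([cv2.resize(a[120:420,80:460],(480,418)),b[:418,:318]]))
E
```

```text
[ 0.61001939 -0.07796436  0.14368322] [-3.1415747   0.00650487 -2.99312918] [-1.14011143  0.13135492 -4.50503434] [ 0.00149964  0.00639718 -0.00264924  0.00049278  0.00196664  0.00055626]
```

View pics/w6.png

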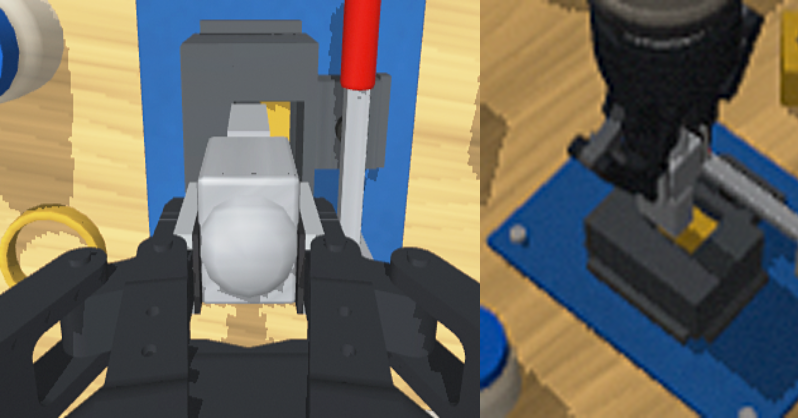

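The stake hangs upright over the slot (scene crop at (685,190)), the clamp is down, and the measured force equals its weight. I'll add a few mm of margin, then hand in.

Request:
carry_out([
  [0,0,0,0,0,-0.003,0.02],
  [0,0,0,0,0,-0.002,0.02],
  [0,0,0,0,0,0,0.02],
  [0,0,0,0,0,0,0.02],
  [0,0,0,0,0,0,0.02],
])

```text
time_s: 17.25
ee_pos: [0.6102, -0.0779, 0.1484]
ee_rot: [3.141, 0.006, -2.993]
contact_force: [0.1, 0.9, -4.6]
width: 0.0269
grasp_force: 105.0
```

Request:
carry_out([
  [0,0,0,0,0,0,0.02],
  [0,0,0,0,0,0,0.02],
  [0,0,0,0,0,0,0.02],
  [0,0,0,0,0,0,0.02],
  [0,0,0,0,0,0,0.02],
])

```text
time_s: 17.75
ee_pos: [0.6102, -0.0779, 0.1485]
ee_rot: [3.142, 0.006, -2.993]
contact_force: [0.2, -0.0, -4.2]
width: 0.0269
grasp_force: 105.0
```

```bash
python3 -c "
from workcell import hand_in
print(hand_in())"
```

```text
the job is handed in; nothing more can be done
None
```

I handed the job in at 17.8 s, with no verdict returned: clamp down, stake rocked free with more than two swings each way, and held still and upright an estimated 1.3 cm above the holder.

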